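Switch the ball feeder to the other tray

TASK

The craft-ball feeder is set for one tray, and the next painter needs the balls in the other one. With a fingertip press down the raised end of the dark seesaw gate so that it rocks over onto its other side, and only then push the shutter's post aside, all the way, so that all three balls roll down the other chute into its tray. Do not touch the balls yourself, and leave the other things on the table where they are.

Things in the scene. Friction and masses are not known exactly. Their poses are not given: they have to be found in the camera images.
- feeder: Plywood ball feeder fixed to the table, 620 mm wide (y), 250 mm deep. Origin: on the table, under the middle of the seesaw gate; own x points away from the robot (at zero yaw), y left, z up. Balls leaving the lane land on the gate's middle and roll by themselves off its lower end, down a chute (y = 116 to 190 mm either way, under 125 mm high), into the tray on that side.
- lane_exit (a point): Lower end of the lane's floor, 159 mm above the table, 24 mm beyond the feeder's origin. The lane is a channel 46 mm wide over its walls; from here it rises at 12 degrees along the feeder's +x for 151 mm, to 191 mm above the table. Its walls stand 22 mm above its floor. The balls wait in it behind the shutter.
- tray_left (a point): Middle of the floor of the left (+y) catch tray, an open box 100 mm (x) by 105 mm (y) inside, side walls 92 mm above the table, outer wall 115 mm. The floor slopes gently outward.
- tray_right (a point): The same for the right (-y) catch tray.
- gate (a joint): Tilt of the seesaw gate, rad: a dark wooden trough 250 mm long (feeder y), 34 mm deep, on a pivot along the feeder's x, 125 mm above the table. +0.30: left (+y) end up, balls go to the right tray; -0.30: right end up, balls go to the left tray. It is top-heavy: it rests on one stop or the other and falls over by itself once past level; under 1 N on a paddle rocks it.
- paddle_left (a point): Middle of the top face of the gate's left (+y) paddle, a flat plate to press on, 36 mm (y) by 40 mm (x), on the robot's side of the trough: 45 mm nearer the robot than the trough's middle line, 110 mm left of the pivot. About 160 mm above the table when raised, 95 mm when lowered; below it is only the base board, 10 mm thick.
- paddle_right (a point): The same on the right (-y) paddle.
- weight_top (a point): Top of the steel weight (26 mm thick, 30 mm long) on a stem above the gate's middle, about 219 mm above the table. It swings about 28 mm to each side with the gate.
- shutter (a joint): How far the aluminium shutter is slid open, m: 0 closed (starts within 3 mm of it), 0.050 fully open at its stop. It slides towards the feeder's +y only, stays where it is left, and takes about 1.5 N. It is a plate 6 x 42 x 34 mm standing across the lane, 55 mm beyond the feeder's origin; the first ball rolls free at about 0.035.
- post_top (a point): Middle of the top of the round upright post on the shutter, 16 mm thick, 51 mm long, its top 252 mm above the table. It moves with the shutter. The plate it stands on ends 201 mm above the table; the tops of the waiting balls lie 200 to 213 mm above the table, so push on the part of the post above that.
- ball1_center (a point): Centre of a plain wooden craft ball, 30 mm across, about 12 g; number 1 from the shutter in the lane.
- ball2_center (a point): Centre of a plain wooden craft ball, 30 mm across, about 12 g; number 2 from the shutter in the lane.
- ball3_center (a point): Centre of a plain wooden craft ball, 30 mm across, about 12 g; number 3 from the shutter in the lane.
- paint_jar: Bystander: closed black paint jar, 42 mm across, 52 mm tall; origin at the middle of its underside.
- cup: Bystander: empty clear cup, 72 mm across the rim, 95 mm tall; origin at the middle of its underside.
- plate: Bystander: white palette plate, 140 mm across, 18 mm high; origin at the middle of its underside.
- brush: Bystander: paint brush lying flat, 200 mm long, handle to its own -x; origin near its middle, on the underside.
- purse: Bystander: dark red purse lying flat, 85 x 160 x 22 mm; origin at the middle of its underside.
- glue_stick: Bystander: white glue stick standing up, 28 mm across, 85 mm tall; origin at the middle of its underside.
- small_pot: Bystander: small white-capped paint pot, 34 mm across, 22 mm tall; origin at the middle of its underside.
- ball1: Ball 1 itself (its origin is not at its centre and turns as it rolls: use ball1_center).
- ball2: Ball 2 itself (its origin is not at its centre and turns as it rolls: use ball2_center).
- ball3: Ball 3 itself (its origin is not at its centre and turns as it rolls: use ball3_center).

How it is judged (in metres and radians):
On the way, in this order (a step that is already met when the one before it is completed fails the run):
1. the gate is rocked over onto its other stop while the shutter still holds all the balls in the lane (distance of paddle_left from where it was at the start of the episode above 0.034 m and (value of joint gate above 0.26 rad or value of joint gate below -0.26 rad) and value of joint shutter below 0.015 m and x of each of ball1_center, ball2_center, ball3_center in the frame of feeder above 0.06 m), for 0.2 s.
2. the shutter is pushed open (value of joint shutter above 0.042 m), for 0.1 s.
At the end, for the whole second after the job is handed in: The gate rests on the stop opposite to where it began (beyond 0.26 rad), the shutter is open by more than 42 mm, and all three balls lie still (under 0.1 m/s) in the tray on the gate's lowered side (distance of paddle_left from where it was at the start of the episode above 0.034 m and value of joint shutter above 0.042 m and ((value of joint gate below -0.26 rad and y of ball1_center in the frame of feeder between 0.192 and 0.3 m and x of ball1_center in the frame of feeder between -0.055 and 0.055 m and z of each of ball1_center, ball2_center, ball3_center in the frame of feeder below 0.075 m and y of ball2_center in the frame of feeder between 0.192 and 0.3 m and x of ball2_center in the frame of feeder between -0.055 and 0.055 m and y of ball3_center in the frame of feeder between 0.192 and 0.3 m and x of ball3_center in the frame of feeder between -0.055 and 0.055 m) or (value of joint gate above 0.26 rad and y of ball1_center in the frame of feeder between -0.3 and -0.192 m and x of ball1_center in the frame of feeder between -0.055 and 0.055 m and z of each of ball1_center, ball2_center, ball3_center in the frame of feeder below 0.075 m and y of ball2_center in the frame of feeder between -0.3 and -0.192 m and x of ball2_center in the frame of feeder between -0.055 and 0.055 m and y of ball3_center in the frame of feeder between -0.3 and -0.192 m and x of ball3_center in the frame of feeder between -0.055 and 0.055 m)) and linear speed of each of ball1, ball2, ball3 below 0.1 m/s); the robot touches nothing.
It fails at once if a ball is touched by the robot (contact force between any of the fingers, the arm and ball1 above 0.3 N or contact force between any of the fingers, the arm and ball2 above 0.3 N or contact force between any of the fingers, the arm and ball3 above 0.3 N).
It fails at once if a ball is lifted (z of any of ball1_center, ball2_center, ball3_center in the frame of feeder above 0.247 m).
It fails at once if a bystander is moved by more than 30 mm (distance of any of paint_jar, cup, plate, brush, purse, glue_stick, small_pot from where it was at the start of the episode above 0.03 m).
It also fails if it takes over 51 s, if anything falls off the work surface, if the arm or the gripper's body presses on something with over 40 N, if the wrist force passes 120 N, or if a joint passes its speed limit or range.

ROBOT

A 6-joint arm with a two-finger parallel gripper is mounted at the origin on the work surface. World frame = base frame: x ahead of the robot, y to its left, z up, the work surface at z = 0. Lengths are in mm, angles in degrees, forces in N, time in s.
With the tool pointing down it reaches from about 325 to 925 mm from the base axis. Payload 3.1 kg.
Tool frame: the origin (TCP) lies at the very end of the fingers, on their centre line; the grasp point (between the pads) lies grasp_offset behind it (grasp_offset is the distance from the TCP to the grasp point, in mm); z points along the fingers, y is the line along which they close (so a half turn about z gives the same grasp; the last joint's range is limited). The gripper opens to 85 mm and grips with 20 to 120 N. Pads are 22 mm wide; open, the fingers measure 114 mm over their backs; the gripper's body (76 mm by 85 mm) begins 54 mm behind the grasp point. The pads swing forward as they close: fully open they stand 13 mm farther back than shut.
Start: joints at [-81.715, 12.427, 92.441, -0, 75.132, -6.429], TCP at [158.763, -604.511, 231.3] pointing down, gripper open.
Joint ranges: [-157.48, 157.48], [-44.54, 120.13], [17.64, 146.25], [-64.5, 244.5], [7.68, 150.69], [-147.95, 147.95]. Speed limits (degrees/s): [159.86, 159.86, 180, 180, 180, 180].

INTERFACE

Orientations are given as [roll, pitch, yaw] about the fixed x, y, z axes, in that order (R = Rz(yaw) Ry(pitch) Rx(roll)).
In Python, from station import * gives the robot as it stands. Calls block until the motion is done:
- goto(position, orientation): joint-space move of the TCP to a pose.
- move_l(position, attitude=None, speed=150): straight line of the TCP; attitude=None keeps the orientation; speed is the mean speed in mm/s.
- move_j(angles): joint-space move.
- grip(opening, squeeze=None): finger opening in mm; squeeze is the grip in N (None keeps the last); returns when the fingers have stopped.
- wait(seconds).
- solve_ik(position, orientation): joint angles nearest the present ones, or None.
- get_obs(): the state.
- get_image(name): name is "side" or "top" or "wrist"; returns the picture (480x640x3 uint8, red, green, blue); there is no depth.
- get_calibration(name): a dict with "fx", "fy", "cx", "cy" (pixels), "R" (3x3) and "t" (3): a world point X has camera coordinates R X + t; the wrist camera has in their place "mount" (4x4, takes a point from camera to tool coordinates, whose origin is the TCP and whose axes are the flange's). Camera axes: x right, y down, z forward; pixel columns grow to the right and rows downward; lengths in mm; the calibration is good to about 2 mm. A picture is of the moment at which its call begins: read the wrist's pose just before it. get_calibration takes no time and is no camera call.
A pose or a line that the arm cannot do raises Unreachable and nothing moves.
- sign_off(): hands the job in; it is judged then, once.
Trained networks look in the newest picture that a camera, given by its name, has taken for a name from the list of things; names that differ only in an ending like _2 or _b are one class to them, and where a whole thing is asked for, a point or a joint stands for the part that bears it (a point fixed in the world has none). Each returns a list of dicts, best first, with "score" (0 to 1); they miss things now and then, are a little off and sometimes report something else, mostly with a low value. They report only what shows in the picture. A call takes as long as a camera call.
- spot_in(name, camera): "extent" ([centre column, centre row, width, height] in pixels, round what is visible of it).
- regions_of(name, camera): "region" (480x640 bool, what is visible of it) and "extent" ([centre column, centre row, width, height] in pixels, round what is visible of it).
The state is a dict: "t": time; "joint_pos": joint angles; "qvel": joint speeds; "effort": joint torques, N m; "tcp_pos": TCP position; "ee_rot": TCP orientation; "wrist_force": force on the tool from outside, world axes, zero at the start; "moment": the same for the moment, N m; "grip_width": finger opening in mm; "grip_force": force on a finger pad.
Only numpy, scipy, OpenCV 4.12 (cv2) and the standard library are available. Lean on these libraries where they do the work, as an engineer would, in place of code of your own. Each camera call takes 0.05 s, during which the arm holds its last target. There are 200 camera calls.

## Working session

There is one attempt and no reset: what is moved stays moved. The work goes in short steps, each a Python script; the robot and the scene stay as the last script left them, time stands still between calls to the robot, and variables do not carry over. Pictures are saved under pics/ and viewed, at most 10 in all, crops included, and the job is handed in when it is done.

```bash
mkdir -p pics
python3 - <<'E'
from station import *
import cv2
for c in("side","top"):
    im=get_image(c); cv2.imwrite(f"pics/{c}0.png",im[:,:,::-1])
    k=get_calibration(c); print(c,k)
    for n in("post_top","weight_top","paddle_left","paddle_right","tray_left","tray_right","feeder","gate","cup","glue_stick","paint_jar"):
        r=spot_in(n,c); print(n,[(round(d["score"],2),[round(float(v)) for v in d["extent"]]) for d in r[:2]])
print(get_obs()["t"],get_obs()["ee_rot"])
E
```

```text
side {'fx': 499.9926037311156, 'fy': 499.9926037311156, 'cx': 320.7113557913579, 'cy': 236.7825807320682, 'R': array([[ 0.99752294, -0.07012892,  0.00546974],
       [-0.02980713, -0.49184982, -0.87016969],
       [ 0.06371435,  0.86785119, -0.49272182]]), 't': array([-554.10717368,  192.94343769,  944.30850722])}
post_top [(0.88, [351, 216, 8, 45]), (0.74, [391, 216, 16, 12])]
weight_top [(0.77, [313, 257, 58, 106])]
paddle_left [(0.66, [313, 256, 58, 107]), (0.46, [376, 321, 23, 30])]
paddle_right [(0.71, [314, 256, 64, 109]), (0.43, [363, 223, 9, 9])]
tray_left [(0.84, [351, 313, 136, 236])]
tray_right [(0.82, [350, 316, 133, 240]), (0.48, [312, 255, 57, 111])]
feeder [(0.77, [349, 313, 129, 237]), (0.43, [313, 254, 57, 107])]
gate [(0.68, [314, 257, 61, 111])]
cup [(0.81, [365, 256, 33, 34]), (0.56, [314, 254, 63, 112])]
glue_stick [(0.59, [378, 336, 16, 42])]
paint_jar []
top {'fx': 438.05160071636885, 'fy': 438.05160071636885, 'cx': 319.31561238938576, 'cy': 243.19825942287392, 'R': array([[ 0.00855042, -0.99989106, -0.01203136],
       [-0.98750271, -0.00654974, -0.15746586],
       [ 0.15736991,  0.0132274 , -0.98745114]]), 't': array([ 21.96340007, 604.17617081, 925.8807904 ])}
post_top [(0.72, [297, 223, 25, 15]), (0.39, [301, 268, 127, 45])]
weight_top [(0.63, [304, 268, 118, 46]), (0.57, [337, 306, 12, 18])]
paddle_left [(0.68, [302, 268, 124, 50]), (0.18, [297, 203, 14, 18])]
paddle_right [(0.72, [181, 218, 72, 41]), (0.59, [303, 267, 125, 48])]
tray_left [(0.93, [304, 226, 296, 137])]
tray_right [(0.59, [302, 229, 294, 142])]
feeder [(0.23, [295, 201, 15, 15])]
gate [(0.7, [302, 270, 129, 45])]
cup [(0.86, [243, 213, 34, 40])]
glue_stick [(0.73, [369, 226, 14, 24])]
paint_jar [(0.64, [341, 221, 21, 20]), (0.37, [296, 204, 18, 20])]
1.2 [1.79998408e+02 1.35201195e-03 1.47101277e+01]
```

View pics/side0.png

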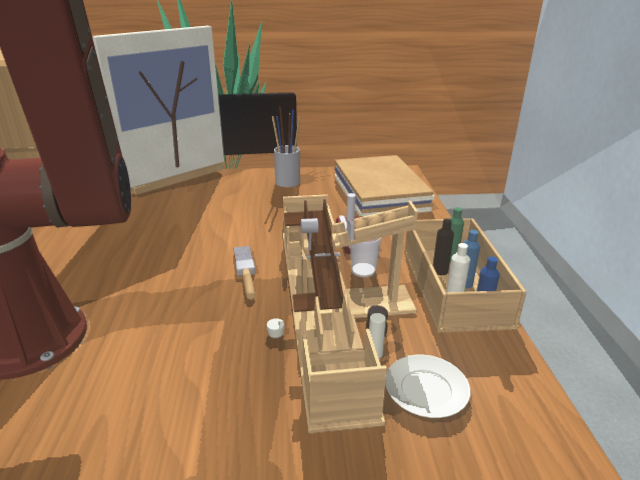

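View pics/top0.png

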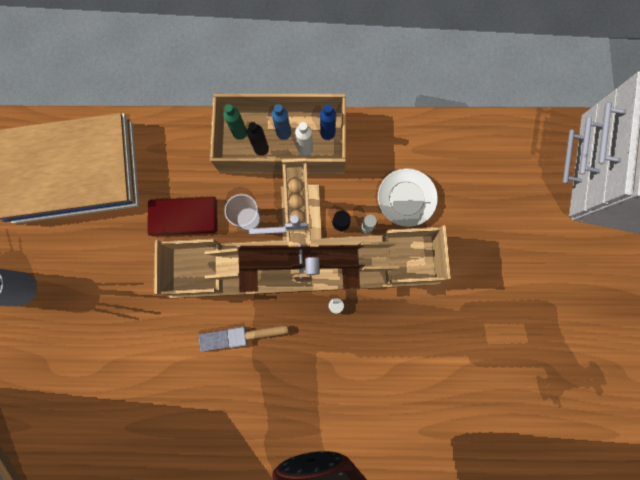

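```bash
cat > h.py <<'E'
import numpy as np
def ray(K,p,z):
    d=K["R"].T@np.array([(p[0]-K["cx"])/K["fx"],(p[1]-K["cy"])/K["fy"],1]); c=-K["R"].T@K["t"]
    return c+d*(z-c[2])/d[2]
def proj(K,X):
    q=K["R"]@np.array(X,float)+K["t"]; return np.array([K["fx"]*q[0]/q[2]+K["cx"],K["fy"]*q[1]/q[2]+K["cy"]])
E
python3 - <<'E'
from station import *
import cv2
from h import *
a=cv2.imread("pics/top0.png")[140:320,140:460]; b=cv2.imread("pics/side0.png")[180:440,220:480]
cv2.imwrite("pics/c1.png",cv2.resize(a,(800,450),interpolation=cv2.INTER_CUBIC))
cv2.imwrite("pics/c2.png",cv2.resize(b,(600,600),interpolation=cv2.INTER_CUBIC))
K=get_calibration("top"); print(-K["R"].T@K["t"])
for p in((155,240),(157,297),(446,229),(449,284)): print(p,ray(K,p,115).round())
print(ray(K,(312,266),219).round())
E
```

```text
[ 450.73203778   13.67121312 1009.66341046]
(155, 240) [598. 368. 115.]
(157, 297) [480. 355. 115.]
(446, 229) [ 625. -237.  115.]
(449, 284) [ 511. -238.  115.]
[535.  37. 219.]
```

View pics/c1.png

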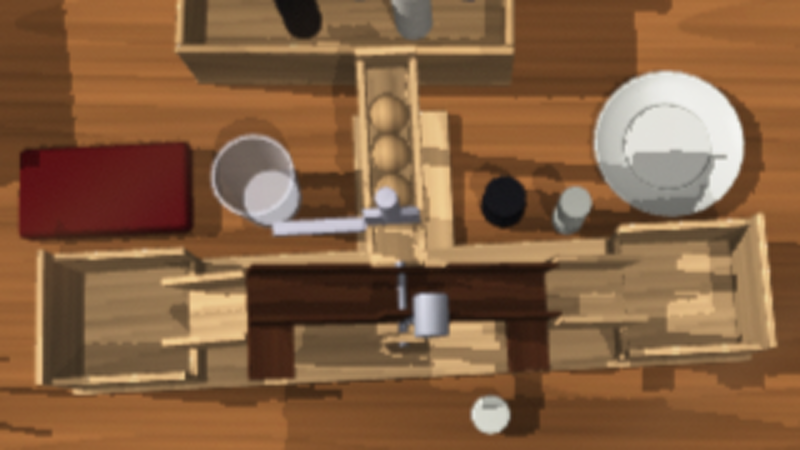

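View pics/c2.png

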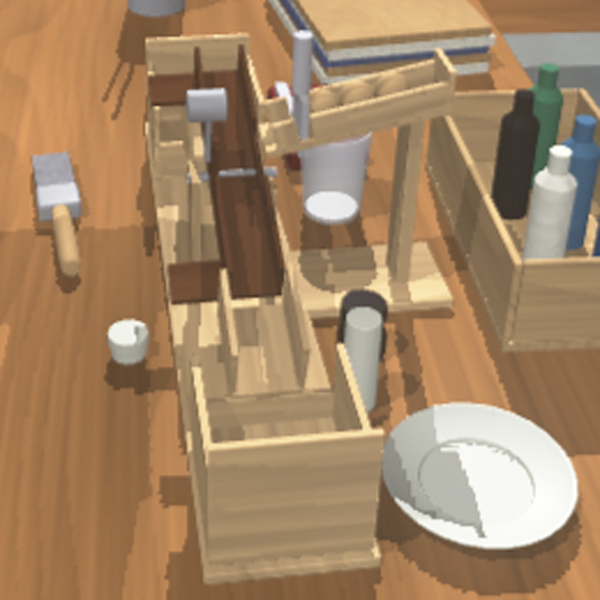

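Run:
```python
from station import *
from h import *
from scipy.optimize import least_squares
T=get_calibration("top");S=get_calibration("side")
c=lambda u,v:np.array([140+u/2.5,140+v/2.5]); s=lambda u,v:np.array([220+u*260/600,180+v*260/600])
obs=[(T,(-45,104.5,160),c(270,350)),(T,(-45,-105.5,95),c(528,343)),(T,(55,1,252),c(386,196)),
 (T,(24+151*1,0,191),c(388,60)),(S,(55,1,252),s(302,36)),(S,(-45,-105.5,95),s(192,281))]
def W(p,X):
    a=p[2];return np.array([p[0]+np.cos(a)*X[0]-np.sin(a)*X[1],p[1]+np.sin(a)*X[0]+np.cos(a)*X[1],X[2]])
f=lambda p:np.concatenate([proj(K,W(p,X))-q for K,X,q in obs])
r=least_squares(f,[550,50,.05],loss="soft_l1",x_scale=[10,10,.02]);p=r.x
print(p,f(p).reshape(-1,2).round(1))
for n,X,K,q in(("weightT",(0,-28,206),T,c(431,314)),("weightS",(0,-28,206),S,s(207,104))): print(n,proj(K,W(p,X)),q)
print("outer corners feeder y:",[ (lambda d:(np.cos(p[2])*d[0]+np.sin(p[2])*d[1],-np.sin(p[2])*d[0]+np.cos(p[2])*d[1]))(ray(T,c(*u),115)-[p[0],p[1],0]) for u in((40,252),(38,383),(762,215),(774,346))])
for X in((-45,104.5,160),(55,0,252)): print(W(p,X).round(1))
for q in(c(386,196),):print(ray(T,q,252))
```

```text
[5.61506852e+02 6.41487708e+01 4.89734440e-02] [[-1.8  0.7]
 [ 1.1  1.6]
 [ 0.3 -0.4]
 [ 0.1  0.5]
 [ 1.1 -1.3]
 [ 0.7  0. ]]
weightT [312.90258848 251.65032355] [312.4 265.6]
weightS [323.98876372 225.30807677] [309.7        225.06666667]
outer corners feeder y: [(np.float64(49.30826033123503), np.float64(299.14173010351976)), (np.float64(-59.17232019438672), np.float64(298.7733365695583)), (np.float64(54.95929218156642), np.float64(-301.51335030688847)), (np.float64(-53.814510986630346), np.float64(-301.9672183417373))]
[511.4 166.3 160. ]
[616.4  66.8 252. ]
[615.60403464  68.27323072 252.        ]
```

```bash
cat >> h.py <<'E'
P=(561.5,64.1,.049); O=[180,0,2.8]
def F(x,y,z):
    a=P[2];return [P[0]+np.cos(a)*x-np.sin(a)*y,P[1]+np.sin(a)*x+np.cos(a)*y,z]
E
python3 - <<'E'
from station import *
from h import *
import cv2
p=get_obs()["tcp_pos"]
grip(0)
move_l([p[0],p[1],330],speed=200)
goto(F(-47,109,330),O)
move_l(F(-47,109,190),speed=200)
cv2.imwrite("pics/pre.png",get_image("top")[140:320,140:460,::-1].repeat(2,0).repeat(2,1))
print(get_obs()["t"],get_obs()["tcp_pos"],get_obs()["wrist_force"])
E
```

```text
6.4917 [510.69926042 170.86415849 191.91975137] [-0.18701465 -0.05771941  0.06570156]
```

View pics/pre.png

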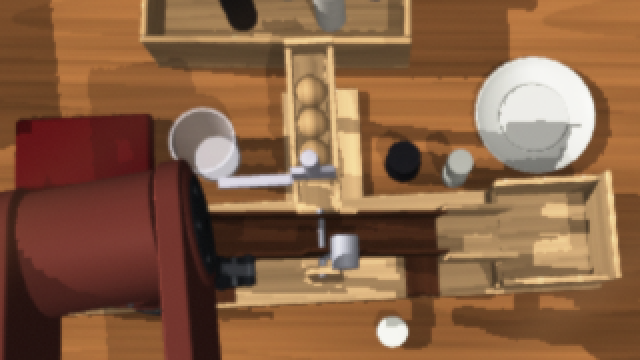

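The arm hides the left paddle and the fingertip. The post is still at crop (309,158) and the weight at (344,250), so nothing has been disturbed. I'll press the paddle now.

Run:
```python
from station import *
from h import *
import cv2
for z in (165,150,140,130,120,112):
    move_l(F(-47,109,z),speed=70); print(z,get_obs()["wrist_force"].round(1))
wait(.3)
move_l(F(-47,109,300),speed=200)
goto(F(55,-48,300),O)
cv2.imwrite("pics/post.png",get_image("side")[150:390,200:520,::-1].repeat(2,0).repeat(2,1))
K=get_calibration("top");get_image("top")
print(get_obs()["t"],spot_in("post_top","top")[:1],proj(K,F(0,28,206)))
```

```text
165 [-0.8 -0.7  1.1]
150 [ 0.4 -0.3  1. ]
140 [0.8 0.  0.7]
130 [-0.1 -1.2 -0.3]
120 [-0.3  0.6  0.5]
112 [-0.6  0.  -0.2]
10.775 [{'extent': [298.4, 223.2, 25.1, 19.5], 'score': 0.57}] [282.74143352 252.91441624]
```

View pics/post.png

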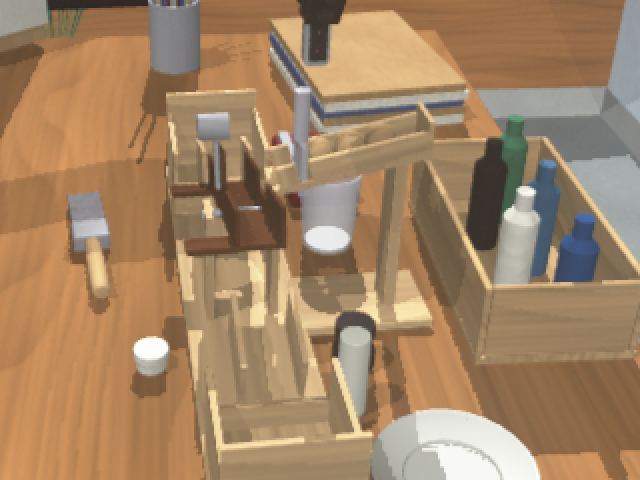

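The gate has rocked over: its right end is up and the weight is now on the left. The post (302,90) is still in place with the fingertip above it. Next I'll lower the finger and push.

Run:
```python
from station import *
from h import *
import cv2
K=get_calibration("side"); print("tip",proj(K,get_obs()["tcp_pos"]),"post",proj(K,F(55,1,252)))
move_l(F(55,-48,227),speed=150)
b=get_obs()["wrist_force"]; print(get_obs()["tcp_pos"],b)
y=-38
while y<=44:
    move_l(F(55,y,227),speed=60); f=get_obs()["wrist_force"]-b
    print(y,f.round(1)); 
    if y>20 and abs(f[1])>8: break
    y+=10 if y<10 else 3
cv2.imwrite("pics/push.png",get_image("side")[150:390,200:520,::-1].repeat(2,0).repeat(2,1))
print(get_obs()["t"],get_obs()["tcp_pos"])
```

```text
tip [357.33329995 180.13790509] post [351.95249733 194.28067792]
[619.09171862  19.22821141 227.67129049] [ 0.3721178  -0.49799299  0.23811787]
-38 [ 0.   0.5 -0.9]
-28 [-0.   0.8 -1.2]
-18 [-0.6  0.9 -0.3]
-8 [-1.3  0.8 -0.5]
2 [0.9 0.3 0.1]
12 [-0.4 -0.1  0.4]
15 [-0.2  1.5 -0.4]
18 [-1.   0.  -0.6]
21 [0.6 0.6 0.3]
24 [-0.4  0.1  0.3]
27 [-1.  -0.5  0.5]
30 [ 0.2 -5.5 -0.2]
33 [ -1.2 -10.2   1. ]
15.1583 [615.0005228   95.71067862 227.07000254]
```

View pics/push.png

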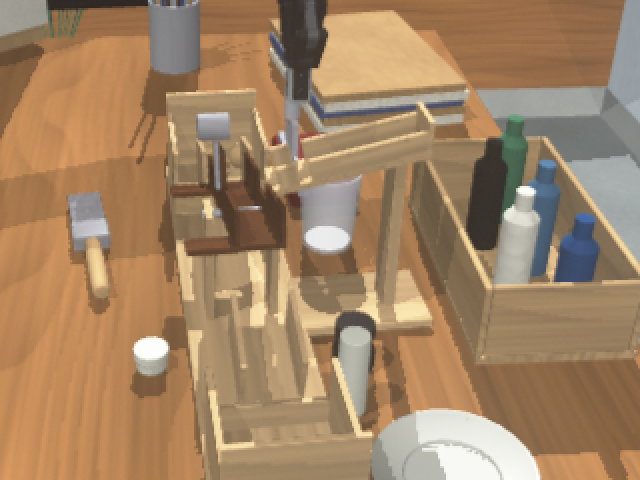

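The lane is empty, the post is displaced, and the stop force appeared where I expected it. I'll back off and check the tray.

Run:
```python
from station import *
from h import *
import cv2
move_l(F(55,10,227),speed=100); move_l(F(55,10,330),speed=200)
goto([400,-350,350],O); wait(1)
im=get_image("top"); K=get_calibration("top")
print(get_obs()["t"])
for n in("ball1_center","post_top"): print([(round(d["score"],2),d["extent"]) for d in spot_in(n,"top")[:4]])
print("post at .050",proj(K,F(55,50,252)))
cv2.imwrite("pics/end.png",im[140:320,140:460,::-1].repeat(2,0).repeat(2,1))
```

```text
19.0
[(0.62, [177.4, 271.5, 13.7, 16.7])]
[(0.79, [271.2, 224.6, 28.0, 18.1])]
post at .050 [267.02366592 219.13645827]
```

View pics/end.png

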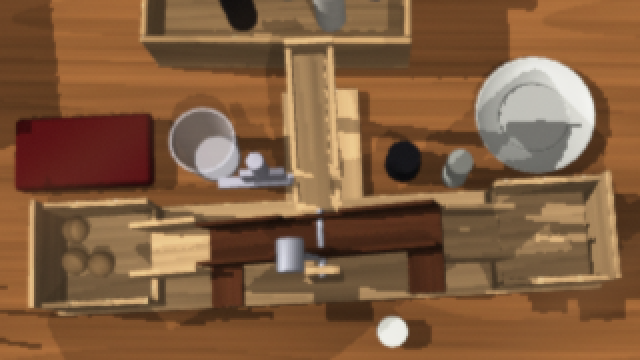

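All three balls lie in the left tray at (75,230), (75,262) and (100,264). The post at (255,160) matches fully open, and the bystanders haven't moved.

```bash
python3 -c "
from station import *
wait(.5);print(sign_off())"
```

```text
the job is handed in; nothing more can be done
None
```

The job is handed in at about 20 s: the gate was rocked over first, then the shutter was pushed fully open, and the last picture shows all three balls in the left tray with the bystanders in place; no verdict was returned.

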